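# Overhang a circuit board's break-off rail on a depanelling jig and clamp it

### The job

Set the circuit board up in the jig so that its narrow end rail can be snapped off. Slide the board with your fingertips, never lifting it, until it lies square against the fence and its slotted break line is level with the jig's breaking edge, with the whole rail overhanging; only then press the toggle clamp's handle all the way down so that the clamp's foot holds the board there. Leave the jar, the pliers, the relay and the solder spool where they are.

Things in the scene. Friction and masses are not known exactly. Their poses are not given: they have to be found in the camera images.
- jig: Depanelling jig, fixed to the bench: dark foot plate, aluminium bed, steel fence bar on the far side, steel toggle clamp behind the fence. Origin on the bench under the middle of the bed. x points across the bed to the fence (away from the robot), y along the fence to the robot's left, z up. Bed top 30 mm above the bench, from y = -110 to +110 mm; the board is to overhang its -y end.
- breaking_edge (a point): Top edge of the bed's -y end (a steel strip), at jig x = 0, y = -110 mm, 30 mm above the bench; axes as the jig's. The board's origin is to come onto this point, with the board's axes along the jig's.
- fence_face (a point): Foot of the fence's face, halfway along it: jig x = +40 mm, y = 0, 30 mm above the bench. The face looks to -x; the fence runs the bed's full length and stands 12 mm above the bed. Beyond the bed's left (+y) end and behind it stands a tall tower computer, whose nearest corner is some 60 to 150 mm from the bed: keep the gripper and wrist clear of it.
- bed_near_edge (a point): Top of the bed's edge on the robot's side, jig x = -36 mm, y = 0. The bed ends here, so the board always sticks out past it and its edge can be pushed by a fingertip that reaches below bed level. The foot plate lower down (top 20 mm above the bench) ends at jig x = -45 mm.
- board: Green circuit board, 80 mm wide (x), 144.6 mm long (y), 2 mm thick, about 90 g, loose on the bed. Origin: underside, mid-width, on the break line: a row of three 2.6 mm wide through slots with small tabs between. On its -y side is the bare rail, ending at y = -23.3 mm; on its +y side the main part, ending at y = +121.3 mm, bare near the line, with small parts farther back.
- terminal_strip (a point): Middle of the board's trailing edge (board y = +121.3 mm), 8 mm above the underside, on the upright outer face of a grey terminal strip 70 mm wide, 11 mm deep, whose top is 14 mm above the underside: a face to push the board along by.
- near_edge (a point): Point on the board's long edge on the robot's side, board x = -40, y = +55 mm (near its centre of mass), at mid-thickness: an edge to push the board to the fence by.
- clamp_handle (a joint): Handle of the toggle clamp: 0 = fully open (55 degrees above level, clamp arm up), 0.90 rad = fully down on its stop (3 degrees above level). Needs about 6 N at the grip, 10 N at the end, and stays where it is left. It is linked to the clamp arm, which comes down as the handle does; the foot meets the board at about 0.84 rad and is then pressed against its spring.
- handle_grip (a point): Point on the axis of the handle's round black grip (13 mm diameter, 30 to 86 mm from the pivot), 70 mm from the pivot; moves with the handle. The handle turns in the jig's x-z plane: open, it leans up and away from the fence, about 135 mm above the bench at its end; it is pressed down and away (+x).
- handle_pivot (a point): Fixed pivot axis of the handle, parallel to the jig's y: at jig x = +83 mm, y = -83 mm, 63 mm above the bench. The fixed clamp body and its riser stand between jig x = 56 and 108 mm, y = -101 and -65 mm.
- clamp_foot: Sprung rubber foot, 12 mm diameter, on the clamp arm's spindle; origin at its sole. Open, arm and foot stand up to 125 mm above the bench at jig x = 10 to 75 mm, y = -83 mm. Shut, the foot is over jig x = +20, y = -83 mm and presses the board down with about 4 N.
- flux_jar: Small orange jar with a black screw lid, 48 mm diameter, 62 mm tall, standing on the bench; origin at its foot. Leave alone.
- needle_nose: Needle-nose pliers with red handles, 182 x 55 x 15 mm, lying on the bench, long axis along its y; origin under its middle. Leave alone.
- relay_block: Plug-in relay, cream upright block, 36 x 36 x 54 mm; origin at its foot. Leave alone.
- solder_spool: Spool of solder wire, 86 x 70 x 56 mm, standing on the bench; origin at its foot. Leave alone.

How it is judged:
By the outcome, as a careful person would: the job done as asked, in the order asked, and still so for the second after the job is handed in, with the robot touching nothing.
It also fails if it takes over 64 s, if anything falls off the work surface, if the arm or the gripper's body presses on something with over 40 N, if the wrist force passes 120 N, or if a joint passes its speed limit or range.

### The arm

A 7-joint arm with a two-finger parallel gripper is mounted at the origin on a cart in front of the work surface, level with it; the furniture and walls round the work are solid. World frame = base frame: x ahead of the robot, y to its left, z up, the work surface at z = 0. Lengths are in m, angles in rad, forces in N, time in s.
With the tool pointing down it reaches from about 0.4 to 0.9 m from the base axis. Payload 5.6 kg.
Tool frame: the origin (TCP) lies where the fingers leave the gripper's body, on its centre line; the fingertips stand 88 mm ahead of it and the grasp point (between the pads) lies 69 mm ahead of it; z points along the fingers, y is the line along which they close (so a half turn about z gives the same grasp; the last joint's range is limited). The gripper opens to 92 mm and grips with 3 to 60 N. Pads are 20 mm wide; open, the fingers measure 128 mm over their backs; the gripper's body (75 mm by 189 mm) begins 69 mm behind the grasp point.
Start: joints at [1.141, 0.468, -0.012, 1.603, 0.006, 1.071, -0.056], TCP at [0.245, -0.602, 0.303] pointing down, gripper open.
Joint ranges: [-2.53, 2.53], [-0.31, 2.02], [-1.57, 1.55], [0.28, 2.44], [-1.29, 4.43], [0.15, 1.84], [-2.92, 2.92]. Speed limits (rad/s): [2.57, 2.57, 3.14, 3.14, 3.14, 3.14, 3.14].

### API

Orientations are given as a unit quaternion [x, y, z, w].
In Python, from bench import * gives the robot as it stands.
- The arm moves only by the tool send_rows, never from a script. Its argument "plan" is a list of rows, each a list of 3 entries, a list of its own where there are three numbers: the shift along the tool's x, y, z in m, then the turn, a rotation vector about the tool's x, y, z in degrees, then the opening, from -1 (shut) to 1 (fully open). A call has 1 to 12 rows; each row is the pose to reach, as a shift and turn from the pose commanded when the call began, along the tool's axes at that moment; what a row does not reach only later rows make up. A row lasts 1/8 s, in which the tool goes at most 62.5 mm and 10.7 degrees, less where a joint would pass 70% of its speed; a pose out of reach is approached as far as the arm can. A call with a gripper value outside its range is refused whole. The fingers move at their own pace and stop on an object; the grip force is fixed at half the most. Time passes only in rows, so rows that repeat a pose let the fingers close. It gives the time, the measured TCP pose, the force, the opening and the grip force at its end, in the units of the state.
- read_state(): the state, without advancing time (a new reading comes with each control period).
- grab_frame(name): name is "side" or "top"; returns (picture, depth): 400x640x3 uint8, blue, green, red; 400x640 float32, m along the optical axis (not along the pixel's ray), 0 where there is no reading.
- calibration(name): a dict with "intrinsics" (3x3 intrinsics, pixels), "k1" (the pictures are not rectified: a ray, as slopes to the right and down, at radius r is drawn at 1 + k1 r^2 times it, then the intrinsics apply), "R" (3x3) and "t" (3): a world point X has camera coordinates R X + t. Camera axes: x right, y down, z forward; pixel columns grow to the right and rows downward; lengths in m; the calibration is good to about 2 mm. A picture is of the moment at which its call begins. calibration takes no time and is no camera call.
- hand_in(): hands the job in; it is judged then, once.
The state is a dict: "clock": time; "q": joint angles; "qvel": joint speeds; "tau": joint torques, N m; "tcp_pos": TCP position; "ee_rot": TCP orientation; "wrist_force": force on the tool from outside, world axes, zero at the start; "torque": the same for the moment, N m; "width": finger opening in m; "gripper_force": force on a finger pad.
Only numpy, scipy, OpenCV 4.12 (cv2) and the standard library are available. Lean on these libraries where they do the work, as an engineer would, in place of code of your own. Each camera call takes 0.05 s, during which the arm holds its last target. There are 200 camera calls.

## Working session

There is one attempt and no reset: what is moved stays moved. The work goes in short steps, Python scripts to look and compute and a tool call to move; the robot and the scene stay as the last step left them, time stands still between calls to the robot, and variables do not carry over. Pictures are saved under pics/ and viewed, at most 12 in all, crops included, and the job is handed in when it is done.

Besides the shell and the picture viewer there is one more tool, called as name([rows], argument=value, ...), one row to a line, values as JSON. send_rows: Moves the arm, as the interface text tells. Its arguments: {"type":"object","properties":{"plan":{"type":"array","items":{"type":"array"}}},"required":["plan"]}

```bash
ls; mkdir -p pics
cat > h.py <<'E'
from bench import *
import numpy as np, cv2
from scipy.spatial.transform import Rotation as Rn
def ray(name,u,v):
    c=calibration(name);K=np.array(c["intrinsics"]);R=np.array(c["R"]);t=np.array(c["t"])
    d=np.array([(u-K[0,2])/K[0,0],(v-K[1,2])/K[1,1]]);s=d.copy()
    for _ in range(20): s=d/(1+c["k1"]*(s@s))
    return -R.T@t, R.T@np.array([s[0],s[1],1])
def onplane(name,u,v,z):
    o,d=ray(name,u,v); return o+d*(z-o[2])/d[2]
def proj(name,X):
    c=calibration(name);K=np.array(c["intrinsics"]);p=np.array(c["R"])@X+np.array(c["t"])
    s=p[:2]/p[2];s=s*(1+c["k1"]*(s@s));return K[0,0]*s[0]+K[0,2],K[1,1]*s[1]+K[1,2]
def atdepth(name,u,v,dep):
    o,d=ray(name,u,v); return o+d*dep[int(v),int(u)]
E
python3 - <<'E'
from h import *
for n in("top","side"):
    p,d=grab_frame(n);cv2.imwrite(f"pics/{n}0.png",p);np.save(f"pics/{n}0.npy",d)
    c=calibration(n);print(n,-np.array(c["R"]).T@np.array(c["t"]),np.array(c["R"]).round(2).tolist(),c["intrinsics"],c["k1"])
s=read_state();print({k:np.round(s[k],3).tolist() for k in s})
E
```

```text
pics
top [ 0.30828667 -0.15023597  1.11993191] [[-0.01, -1.0, 0.01], [-0.98, 0.01, -0.18], [0.18, -0.01, -0.98]] [[390.45331688   0.         316.44413158]
 [  0.         390.45331688 198.37430223]
 [  0.           0.           1.        ]] -0.022173704497904994
side [0.35973415 0.52383347 0.61942618] [[-0.98, -0.17, -0.02], [-0.09, 0.58, -0.81], [0.15, -0.8, -0.59]] [[360.93513676   0.         316.72355489]
 [  0.         360.93513676 200.36719166]
 [  0.           0.           1.        ]] -0.022736694582904532
{'clock': 0.1, 'q': [1.141, 0.468, -0.012, 1.604, 0.006, 1.071, -0.056], 'qvel': [-0.0, -0.001, -0.001, -0.002, -0.0, -0.001, -0.0], 'tau': [0.001, -52.165, -0.012, -24.437, -0.057, 0.014, 0.0], 'tcp_pos': [0.245, -0.602, 0.302], 'ee_rot': [0.981, 0.192, -0.0, -0.001], 'wrist_force': [-1.025, 0.198, -0.64], 'torque': [-0.021, 0.014, -0.041], 'gripper_force': 0.0, 'width': 0.092}
```

View pics/top0.png

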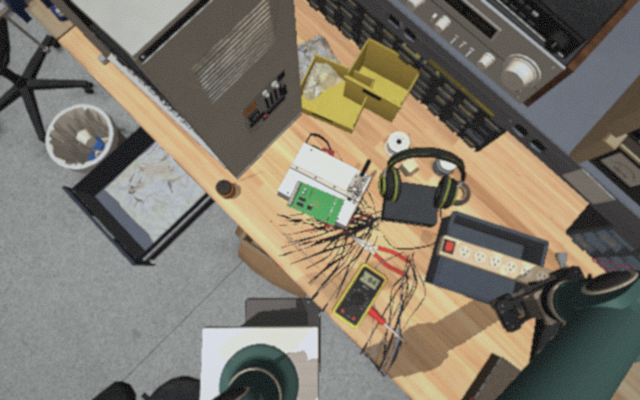

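View pics/side0.png

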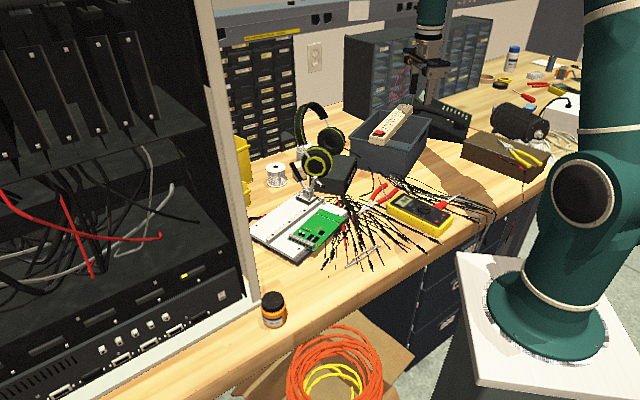

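The top view shows the jig at about (325,185), the green board at (316,203) and the tower above left of it. The side view shows the board at (318,230) and the clamp at (312,190). I need magnified crops.

Run:
```python
import cv2
p=cv2.imread("pics/top0.png")[130:240,265:395];cv2.imwrite("pics/topc.png",cv2.resize(p,None,fx=5,fy=5,interpolation=cv2.INTER_CUBIC))
p=cv2.imread("pics/side0.png")[165:275,240:370];cv2.imwrite("pics/sidec.png",cv2.resize(p,None,fx=5,fy=5,interpolation=cv2.INTER_CUBIC))
```

```text
(no output)
```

View pics/topc.png

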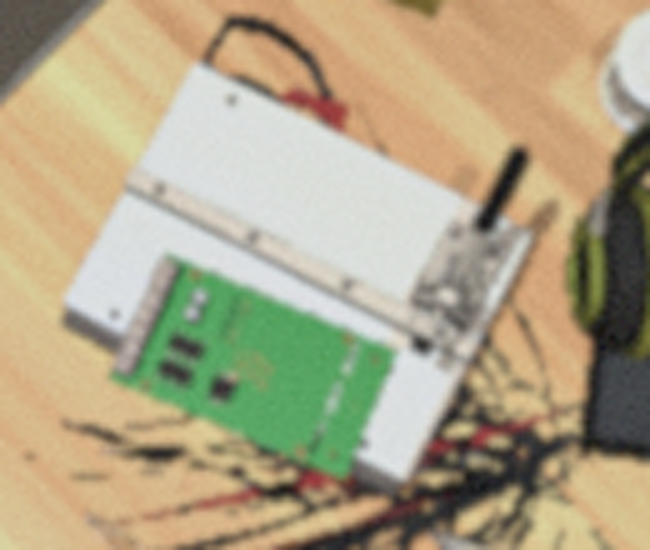

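View pics/sidec.png

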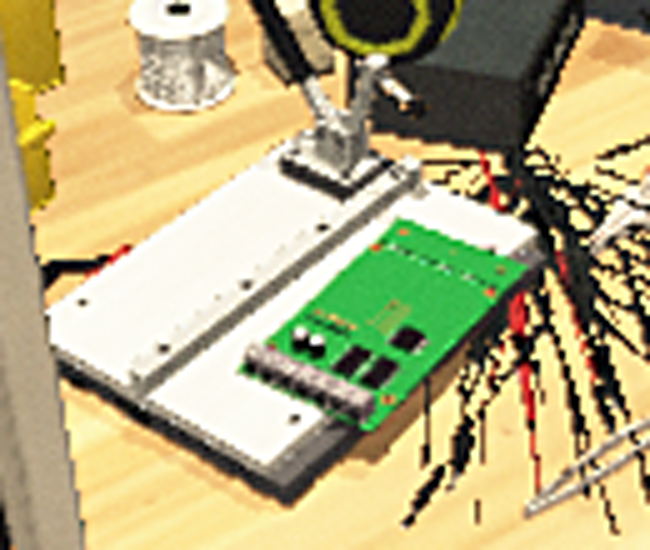

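The top crop shows the jig bed's left edge running (65,308)–(195,65), its right end (405,485)–(530,235) and the fence (130,185)–(440,345). The board's corners are about (165,255), (395,350), (350,478) and (115,375). The board is rotated a little and sits about 35 mm short of the end. In the side crop the terminal strip runs (250,350)–(370,405) and the slots (385,240)–(495,292). Next I'll fit lines at subpixel precision.

```bash
cat >> h.py <<'E'
from scipy.ndimage import map_coordinates,gaussian_filter1d
def edge(img,a,b,sign=0,w=4):
    """refine the line a-b (full px) to the strongest grey/channel gradient; returns 2 points"""
    a=np.array(a,float);b=np.array(b,float);L=np.linalg.norm(b-a);t=(b-a)/L;n=np.array([-t[1],t[0]])
    s=np.arange(-w,w+.01,.25);P=[]
    for k in np.linspace(0.08,.92,max(int(L),8)):
        c=a+(b-a)*k;q=c+s[:,None]*n
        g=gaussian_filter1d(map_coordinates(img,[q[:,1],q[:,0]],order=1),2);d=np.gradient(g)
        d=abs(d) if sign==0 else np.clip(sign*d,0,None)
        i=d.argmax(); m=slice(max(i-4,0),i+5)
        if d[i]>0.8: P.append(c+n*(d[m]@s[m]/d[m].sum()))
    P=np.float32(P)
    vx,vy,x,y=cv2.fitLine(P,cv2.DIST_HUBER,0,.3,.01).ravel()
    r=(P-[x,y])@[-vy,vx];f=lambda p:np.array([x,y])+((p-[x,y])@[vx,vy])*np.array([vx,vy])
    return f(a),f(b),float(np.median(abs(r))),len(P)
def crop(x,y,u0=265,v0=130,s=5): return u0+(x+.5)/s-.5,v0+(y+.5)/s-.5
def wline(name,img,a,b,z,**k):
    p,q,r,n=edge(img,a,b,**k);P=onplane(name,*p,z);Q=onplane(name,*q,z)
    ang=np.degrees(np.arctan2(*(Q-P)[1::-1]));return P,Q,ang,r,n
E
python3 - <<'E'
from h import *
p=cv2.imread("pics/top0.png").astype(float);g=p.mean(2);b=p[:,:,0];ex=p[:,:,1]-p[:,:,2]
d=np.load("pics/top0.npy")
L={"left":(b,(65,308),(195,65),.03),"right":(b,(415,465),(450,400),.03),"rightfar":(b,(500,300),(530,235),.03),
"far":(b,(195,65),(450,195),.03),"near":(b,(65,308),(112,335),.03),"fencefoot":(b,(130,190),(410,345),.03),
"bfence":(ex,(175,258),(395,350),.032),"bnear":(ex,(120,378),(350,478),.032),"brail":(ex,(395,350),(350,478),.032)}
for k,(im,a,c,z) in L.items():
    P,Q,ang,r,n=wline("top",im,crop(*a),crop(*c),z);print(k,P[:2].round(4),Q[:2].round(4),round(ang,2),round(r,2),n)
for q in [(250,150),(350,200),(100,290),(430,420),(300,370)]:
    u,v=crop(*q);print(q,atdepth("top",u,v,d).round(3))
print("strip",[onplane("top",*crop(*q),.046).round(3) for q in((165,258),(120,370))])
print("slots",[onplane("top",*crop(*q),.032).round(3) for q in((352,350),(318,440))])
E
```

```text
left [ 0.5267 -0.0462] [ 0.669  -0.1229] -28.31 0.06 55
right [ 0.434  -0.2461] [ 0.4703 -0.2675] -30.52 0.04 14
rightfar [ 0.5278 -0.2973] [ 0.5649 -0.3172] -28.13 0.03 14
far [ 0.6703 -0.1248] [ 0.5924 -0.2719] -117.88 0.06 57
near [ 0.526  -0.0503] [ 0.5105 -0.0773] -119.86 0.07 10
fencefoot [ 0.5966 -0.0882] [ 0.4943 -0.2403] -123.93 0.94 64
bfence [ 0.5523 -0.112 ] [ 0.4986 -0.2367] -113.29 0.09 47
bnear [ 0.4823 -0.0805] [ 0.4234 -0.2087] -114.66 0.2 50
brail [ 0.4988 -0.2369] [ 0.4276 -0.2071] 157.25 0.13 27
(250, 150) [ 0.618 -0.156  0.027]
(350, 200) [ 0.587 -0.213  0.03 ]
(100, 290) [ 0.535 -0.069  0.029]
(430, 420) [ 0.459 -0.256  0.03 ]
(300, 370) [ 0.487 -0.183  0.036]
strip [array([ 0.55 , -0.107,  0.046]), array([ 0.486, -0.082,  0.046])]
slots [array([ 0.499, -0.212,  0.032]), array([ 0.448, -0.192,  0.032])]
```

```bash
cat >> h.py <<'E'
J0=np.array([.507,-.1611]);ax=np.array([.882,-.471]);ay=np.array([.471,.882])
def jig(P): d=np.asarray(P)[...,:2]-J0; return np.stack([d@ax,d@ay],-1)
def cloud(name,dep):
    v,u=np.nonzero(dep>0); c=calibration(name);K=np.array(c["intrinsics"]);R=np.array(c["R"]);t=np.array(c["t"])
    s=cv2.undistortPoints(np.float64(np.c_[u,v])[:,None],K,np.array([c["k1"],0,0,0.]))[:,0]
    return (np.c_[s,np.ones(len(s))]*dep[v,u][:,None]-t)@R
E
python3 - <<'E'
from h import *
C=np.vstack([cloud(n,np.load(f"pics/{n}0.npy")) for n in("top","side")])
j=jig(C)
# max height map over jig grid 20mm, cm
for x in range(300,-200,-20):
    row=[]
    for y in range(260,-260,-20):
        m=(abs(j[:,0]*1e3-x)<10)&(abs(j[:,1]*1e3-y)<10)
        row.append("%4d"%(np.percentile(C[m,2],95)*1e3) if m.sum()>1 else "   .")
    print("%5d"%x,*row)
E
```

```text
300    .    .   49   76   47   36   29    8    8    8    8    8  478  498  484  530  548  483  483  483  483  483  483  483  483  676
  280    .    .    .   77   46   43   19    7    6    7    6    7    8   77  546  546  544  573  592  611  618  617  616  483  678  678
  260    .    . -786   76   46   40    8    7    6    7    6    7    8   78    4    3    2  544  540  594  616  648  669  677  678  678
  240  549  187 -760 -755    5    7    7    6    5    6    5    5    6   77    3    3    3    3   55   57   58  538  547  668  675  677
  220  553  188  521  525  539  495   56   55   57   57   56   56   56   63    2    1    3    2    3   55   56   54   55  575  661  663
  200  553  185  185  537  543  513    2    3    4    2    3    2    3    2    2    3    3    2    2    2    1   20  230  236  240  239
  180  552  185  402  540  538  525    3    2    4   11    4    2    2    3    2    3    3    1    3    3  214  228  236  242  243  241
  160  185  185  402  543  553  263    3    3   19   13   17   16    3    2    2    2    2    2    3  189  216  229  238  238   60   59
  140  184  40
[... 1597 characters left out ...]
   13    8    9   20
 -100   62   63   63    3    2    2    2    2    2    2    4    4    3    4    5    5   11    9    7    7    8   11   12   30   31   31
 -120   61   62   60    1    2    2    1    3    2    2    3    1    3    3    6   13    8    5    6    7    7   11   10   33   35   35
 -140    1    1    2    2    1    2    2    2    2    2    2    6    8    7   15    7    3    4    7    6    6   11   10   34   35   35
 -160    .   -1    0    0    1    1    2    1    1    1    2    2    3    6    7    6    8   10    4    6    6    8   17   34   34   35
 -180 -637    .    .    .   -5    0    1    0    2    2    1    2    4   10    3    3   11   11    7    3    7   10   27   34   40   38
```

```bash
cat >> h.py <<'E'
JY=np.degrees(np.arctan2(ax[1],ax[0]))
def go(jx,jy,zt,mode,tilt=0):
    """mm in jig frame of fingertip centre; mode 'x': tool x=+jig x ; 'y': tool x=+jig y. prints shift (m), turn (deg) in current tool axes"""
    s=read_state();R0=Rn.from_quat(s["ee_rot"]);ang=JY if mode=='x' else JY+90
    R1=Rn.from_euler('z',ang,degrees=True)*Rn.from_euler('x',180,degrees=True)
    # tilt: lean body towards +jig y, about jig x
    if tilt: R1=Rn.from_rotvec(np.radians(-tilt)*np.array([ax[0],ax[1],0]))*R1
    tip=np.r_[J0+ax*jx/1e3+ay*jy/1e3,zt/1e3];tcp=tip-R1.apply([0,0,.088])
    print("shift",R0.inv().apply(tcp-s["tcp_pos"]).round(4).tolist(),"turn",np.degrees((R0.inv()*R1).as_rotvec()).round(2).tolist())
def where():
    s=read_state();R=Rn.from_quat(s["ee_rot"]);t=np.array(s["tcp_pos"])+R.apply([0,0,.088])
    print("tip jig",(jig(t)*1e3).round(1),"z",(t[2]*1e3).round(1),"F jig",(np.array(s["wrist_force"])[:2]@np.c_[ax,ay]).round(1),round(s["wrist_force"][2],1),"t",round(s["clock"],2),"w",round(s["width"],4))
E
python3 - <<'E'
from h import *
where();go(-95,-2,120,'x')
E
```

```text
tip jig [ -23.7 -511.9] z 213.8 F jig [-1.  -0.3] -0.6 t 0.1 w 0.0917
shift [0.3466, -0.3808, 0.0944] turn [-0.09, 0.05, 50.26]
```

send_rows([
  [[0.1,-0.11,0.0],[0,0,15],1],
  [[0.347,-0.381,0.03],[0,0,50.3],1],
  [[0.347,-0.381,0.03],[0,0,50.3],1],
  [[0.347,-0.381,0.03],[0,0,50.3],1],
  [[0.347,-0.381,0.03],[0,0,50.3],1],
  [[0.347,-0.381,0.03],[0,0,50.3],1],
  [[0.347,-0.381,0.03],[0,0,50.3],1],
  [[0.347,-0.381,0.03],[0,0,50.3],1],
  [[0.347,-0.381,0.094],[0,0,50.3],1],
  [[0.347,-0.381,0.094],[0,0,50.3],1],
  [[0.347,-0.381,0.094],[0,0,50.3],1],
  [[0.347,-0.381,0.094],[0,0,50.3],1],
])

```text
clock: 1.6
tcp_pos: [0.4234, -0.1198, 0.2101]
ee_rot: [0.97, -0.244, 0.001, 0.0]
wrist_force: [-0.5, 1.0, 0.6]
width: 0.0916
gripper_force: 0.0
```

Run:
```python
from h import *
where();go(-90,-2,26,'x')
print(np.round(read_state()["q"],2))
p,d=grab_frame("side");cv2.imwrite("pics/s1.png",cv2.resize(p[100:300,200:440],None,fx=3,fy=3))
```

```text
tip jig [-93.   -2.9] z 122.1 F jig [-0.9  0.6] 0.6 t 1.6 w 0.0916
shift [0.003, -0.0009, 0.0961] turn [-0.01, -0.15, -0.18]
[ 0.34  0.26 -0.16  2.17  0.06  0.71 -1.93]
```

View pics/s1.png

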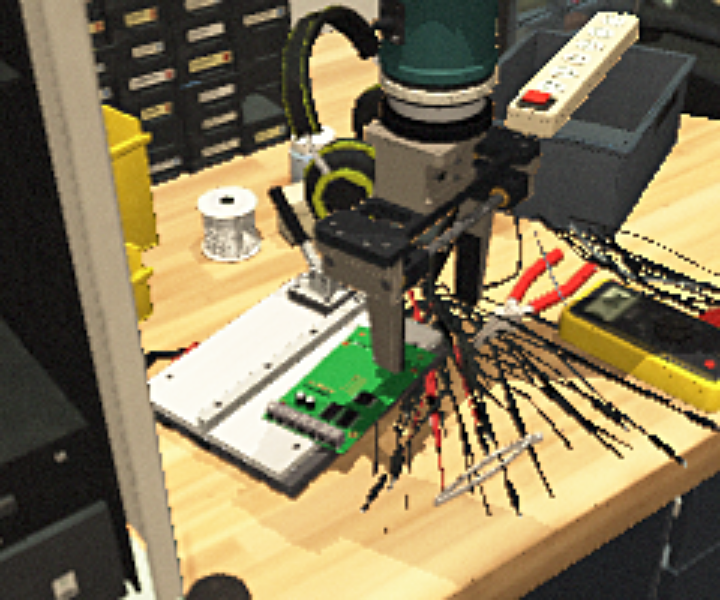

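The gripper is beside the board's near edge with the fingers along the edge, as intended. I'll lower it, then push toward the fence.

send_rows([
  [[0,0,0.05],[0,0,0],1],
  [[0,0,0.085],[0,0,0],1],
  [[0,0,0.0955],[0,0,0],1],
  [[0,0,0.0955],[0,0,0],1],
  [[0.005,0,0.0955],[0,0,0],1],
  [[0.01,0,0.0955],[0,0,0],1],
  [[0.015,0,0.0955],[0,0,0],1],
  [[0.019,0,0.0955],[0,0,0],1],
  [[0.023,0,0.0955],[0,0,0],1],
  [[0.027,0,0.0955],[0,0,0],1],
  [[0.03,0,0.0955],[0,0,0],1],
  [[0.03,0,0.0955],[0,0,0],1],
])

```text
clock: 3.15
tcp_pos: [0.4495, -0.1325, 0.1131]
ee_rot: [0.97, -0.243, 0.0, 0.0]
wrist_force: [0.1, 0.7, 0.3]
width: 0.0921
gripper_force: 0.0
```

Run:
```python
from h import *
where();go(-50,-2,26,'x')
```

```text
tip jig [-64.2  -1.9] z 25.1 F jig [-0.3  0.7] 0.3 t 3.15 w 0.0921
shift [0.0142, 0.0001, -0.0009] turn [0.0, -0.01, -0.04]
```

send_rows([
  [[0.002,0,0],[0,0,0],1],
  [[0.004,0,0],[0,0,0],1],
  [[0.006,0,0],[0,0,0],1],
  [[0.008,0,0],[0,0,0],1],
  [[0.01,0,0],[0,0,0],1],
  [[0.012,0,0],[0,0,0],1],
  [[0.012,0,0],[0,0,0],1],
])

```text
clock: 4.03
tcp_pos: [0.4602, -0.1382, 0.1132]
ee_rot: [0.97, -0.243, 0.0, 0.0]
wrist_force: [-0.5, 0.3, 0.1]
width: 0.0919
gripper_force: 0.0
```

send_rows([
  [[0.001,0,0],[0,0,0],1],
  [[0.002,0,0],[0,0,0],1],
  [[0.002,0,0],[0,0,0],1],
])

```text
clock: 4.4
tcp_pos: [0.4616, -0.139, 0.1132]
ee_rot: [0.97, -0.243, -0.0, 0.0]
wrist_force: [-1.1, 0.5, 0.5]
width: 0.0919
gripper_force: 0.2
```

Run:
```python
from h import *
where()
```

```text
tip jig [-50.4  -1.9] z 25.2 F jig [-1.2 -0.1] 0.5 t 4.4 w 0.0919
```

send_rows([
  [[0.001,0,0],[0,0,0],1],
  [[0.002,0,0],[0,0,0],1],
  [[0.002,0,0],[0,0,0],1],
])

```text
clock: 4.78
tcp_pos: [0.4632, -0.1398, 0.1131]
ee_rot: [0.97, -0.243, -0.0, -0.0]
wrist_force: [-2.4, 0.6, 1.8]
width: 0.0918
gripper_force: 0.9
```

send_rows([
  [[0.001,0,0],[0,0,0],1],
  [[0.002,0,0],[0,0,0],1],
  [[0.002,0,0],[0,0,0],1],
])

```text
clock: 5.15
tcp_pos: [0.4637, -0.1401, 0.1128]
ee_rot: [0.97, -0.243, -0.002, -0.0]
wrist_force: [-5.1, 4.8, 4.9]
width: 0.092
gripper_force: 3.2
```

Run:
```python
from h import *
where()
p,d=grab_frame("side");cv2.imwrite("pics/s2.png",cv2.resize(p[165:275,240:370],None,fx=5,fy=5,interpolation=cv2.INTER_CUBIC))
```

```text
tip jig [-48.4  -1.9] z 24.8 F jig [-6.8  1.8] 4.9 t 5.15 w 0.092
```

View pics/s2.png

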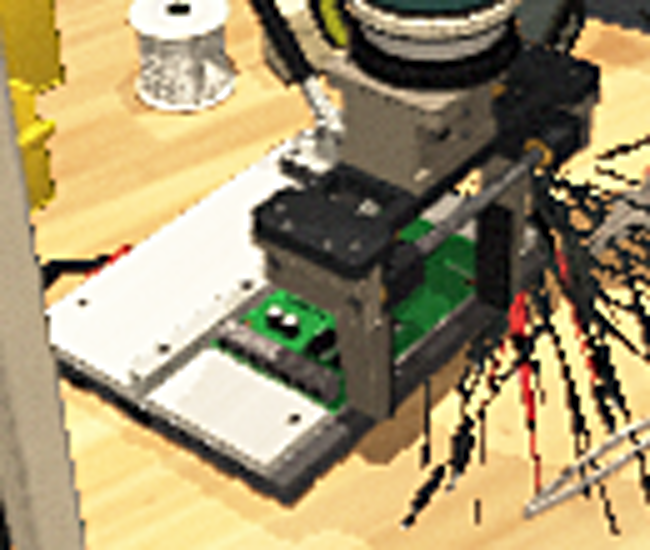

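Contact force is rising and the board's far edge now lies along the fence, with the strip at (215,325)–(340,390). I'll back off and rise, then measure.

send_rows([
  [[-0.01,0,0],[0,0,0],1],
  [[-0.03,0,0],[0,0,0],1],
  [[-0.05,0,-0.05],[0,0,0],1],
  [[-0.08,0,-0.1],[0,0,0],1],
  [[-0.12,0,-0.1],[0,0,0],1],
  [[-0.12,0,-0.1],[0,0,0],1],
])

```text
clock: 5.95
tcp_pos: [0.3576, -0.0837, 0.2137]
ee_rot: [0.97, -0.243, 0.001, 0.0]
wrist_force: [0.8, 0.6, 0.2]
width: 0.0918
gripper_force: 0.0
```

```bash
cat >> h.py <<'E'
def board(p,x0,y0):
    """measure board edges near a guess of the origin in jig mm (yaw ~0): returns rail end y, strip outer y, near edge x, from the top view"""
    f=p.astype(float);ex=f[:,:,1]-f[:,:,2];b=f[:,:,0]
    W=lambda jx,jy,z:proj("top",np.r_[J0+ax*jx/1e3+ay*jy/1e3,z])
    for k,im,A,B,z in(("rail",ex,(x0-34,y0-23.3),(x0+34,y0-23.3),.032),("near",ex,(x0-40,y0-15),(x0-40,y0+105),.032),("fenceE",ex,(x0+40,y0-15),(x0+40,y0+105),.032),("greenend(strip in)",ex,(x0-30,y0+110.3),(x0+30,y0+110.3),.044),
      ("bedend",b,(-30,-110),(30,-110),.03),("bedleft",b,(-30,110),(110,110),.03),("bedfar",b,(118,100),(118,-40),.03),("bednear",b,(-36,108),(-36,80),.03)):
        P,Q,a,r,n=wline("top",im,W(*A,z),W(*B,z),z,w=3);print(k,(jig(P)*1e3).round(1),(jig(Q)*1e3).round(1),"ang",round((a-JY+45)%90-45,2),round(r,2),n)
E
python3 - <<'E'
from h import *
where();p,d=grab_frame("top");cv2.imwrite("pics/t3.png",p);p2,_=grab_frame("side");cv2.imwrite("pics/s3.png",p2)
board(p,0,-51)
go(0,100,150,'y')
E
```

```text
tip jig [-168.    -2.1] z 125.7 F jig [0.4 0.8] 0.2 t 5.95 w 0.0918
rail [-34.  -77.6] [ 34.  -77.8] ang -0.15 0.03 23
near [-40.3 -66. ] [-39.6  54. ] ang -0.34 0.09 42
fenceE [ 40.1 -66. ] [40.3 54. ] ang -0.1 0.06 42
greenend(strip in) [-30.1  53.3] [29.9 53.3] ang -0.02 0.01 21
bedend [ -30.  -109.5] [  30.  -110.9] ang -1.39 0.06 21
bedleft [-30.  110.8] [110. 110.] ang -0.33 0.07 47
bedfar [124.8 100.2] [124.7 -39.9] ang -0.05 0.03 48
bednear [-35.3 108. ] [-36.3  80. ] ang -2.17 0.04 9
shift [0.1657, -0.1019, -0.0239] turn [0.1, -0.14, -90.04]
```

The board is now square on the fence (yaw about −0.1°) with its origin at jig y ≈ −54.4 mm, so about 56 mm still to slide. Next I go behind the terminal strip.

send_rows([
  [[0.166,-0.092,0],[0,0,-90],-0.35],
  [[0.166,-0.092,0],[0,0,-90],-0.35],
  [[0.166,-0.092,0],[0,0,-90],-0.35],
  [[0.166,-0.092,0],[0,0,-90],-0.35],
  [[0.166,-0.092,0],[0,0,-90],-0.35],
  [[0.166,-0.092,0],[0,0,-90],-0.35],
  [[0.166,-0.092,0],[0,0,-90],-0.35],
  [[0.166,-0.092,0],[0,0,-90],-0.35],
  [[0.166,-0.092,0],[0,0,-90],-0.35],
  [[0.166,-0.092,0],[0,0,-90],-0.35],
  [[0.166,-0.092,0],[0,0,-90],-0.35],
  [[0.166,-0.092,0],[0,0,-90],-0.35],
])

```text
clock: 7.55
tcp_pos: [0.5493, -0.0816, 0.2129]
ee_rot: [0.858, 0.514, -0.0, -0.0]
wrist_force: [0.4, 0.8, 0.6]
width: 0.0297
gripper_force: 0.0
```

Run:
```python
from h import *
where();go(0,90,36,'y')
```

```text
tip jig [-0.2 90.1] z 124.9 F jig [-0.1  0.9] 0.6 t 7.55 w 0.0297
shift [-0.0001, 0.0002, 0.0889] turn [-0.0, -0.0, -0.09]
```

send_rows([
  [[0,0,0.05],[0,0,0],-0.35],
  [[0,0,0.08],[0,0,0],-0.35],
  [[0,0,0.089],[0,0,0],-0.35],
  [[-0.004,0,0.089],[0,0,0],-0.35],
  [[-0.008,0,0.089],[0,0,0],-0.35],
  [[-0.012,0,0.089],[0,0,0],-0.35],
  [[-0.016,0,0.089],[0,0,0],-0.35],
  [[-0.02,0,0.089],[0,0,0],-0.35],
  [[-0.024,0,0.089],[0,0,0],-0.35],
  [[-0.028,0,0.089],[0,0,0],-0.35],
  [[-0.032,0,0.089],[0,0,0],-0.35],
  [[-0.036,0,0.089],[0,0,0],-0.35],
])

```text
clock: 9.05
tcp_pos: [0.532, -0.1134, 0.1241]
ee_rot: [0.858, 0.514, -0.0, -0.0]
wrist_force: [0.1, 1.1, 0.5]
width: 0.0299
gripper_force: 0.5
```

send_rows([
  [[-0.004,0,0],[0,0,0],-0.35],
  [[-0.008,0,0],[0,0,0],-0.35],
  [[-0.012,0,0],[0,0,0],-0.35],
  [[-0.016,0,0],[0,0,0],-0.35],
  [[-0.02,0,0],[0,0,0],-0.35],
  [[-0.02,0,0],[0,0,0],-0.35],
])

```text
clock: 9.8
tcp_pos: [0.5223, -0.1314, 0.1241]
ee_rot: [0.858, 0.514, -0.0, 0.0]
wrist_force: [-0.1, 0.6, -0.5]
width: 0.0299
gripper_force: 0.0
```

Run:
```python
from h import *
where()
p,d=grab_frame("top");cv2.imwrite("pics/t4.png",p);board(p,0,-94)
p,d=grab_frame("side");cv2.imwrite("pics/s4.png",cv2.resize(p[165:275,240:370],None,fx=5,fy=5,interpolation=cv2.INTER_CUBIC))
```

```text
tip jig [-0.5 33.4] z 36.1 F jig [-0.3  0.4] -0.5 t 9.8 w 0.0299
rail [ -33.9 -121.9] [  34.1 -120.5] ang 1.17 0.11 23
near [ -31.7 -102.4] [-90.4 -30. ] ang 39.06 0.0 2
fenceE [  36.6 -108.8] [42.9 10.9] ang -3.01 0.43 34Traceback (most recent call last):
  File "<stdin>", line 3, in <module>
  File "h.py", line 59, in board
    P,Q,a,r,n=wline("top",im,W(*A,z),W(*B,z),z,w=3);print(k,(jig(P)*1e3).round(1),(jig(Q)*1e3).round(1),"ang",round((a-JY+45)%90-45,2),round(r,2),n)
              ~~~~~^^^^^^^^^^^^^^^^^^^^^^^^^^^^^^^^
  File "h.py", line 33, in wline
    p,q,r,n=edge(img,a,b,**k);P=onplane(name,*p,z);Q=onplane(name,*q,z)
            ~~~~^^^^^^^^^^^^^
  File "h.py", line 28, in edge
    vx,vy,x,y=cv2.fitLine(P,cv2.DIST_HUBER,0,.3,.01).ravel()
              ~~~~~~~~~~~^^^^^^^^^^^^^^^^^^^^^^^^^^^
cv2.error: OpenCV(4.12.0) /io/opencv/modules/imgproc/src/linefit.cpp:618: error: (-215:Assertion failed) npoints2 >= 0 || npoints3 >= 0 in function 'fitLine'
```

send_rows([
  [[-0.003,0,0],[0,0,0],-0.35],
  [[-0.006,0,0],[0,0,0],-0.35],
  [[-0.008,0,0],[0,0,0],-0.35],
  [[-0.008,0,0],[0,0,0],-0.35],
  [[0.01,0,0],[0,0,0],-0.35],
  [[0.03,0,-0.04],[0,0,0],-0.35],
  [[0.03,-0.05,-0.09],[0,0,0],-0.35],
  [[0.03,-0.12,-0.09],[0,0,0],-0.35],
  [[0.03,-0.2,-0.09],[0,0,0],-0.35],
  [[0.03,-0.2,-0.09],[0,0,0],-0.35],
  [[0.03,-0.2,-0.09],[0,0,0],-0.35],
])

```text
clock: 11.22
tcp_pos: [0.3593, -0.0087, 0.2145]
ee_rot: [0.857, 0.516, -0.0, 0.001]
wrist_force: [0.2, -0.0, 0.1]
width: 0.0297
gripper_force: 0.0
```

Run:
```python
from h import *
where()
p,d=grab_frame("top");cv2.imwrite("pics/t5.png",p)
p2,d=grab_frame("side");cv2.imwrite("pics/s5.png",p2)
a=cv2.resize(p[130:240,265:395],None,fx=3,fy=5,interpolation=cv2.INTER_CUBIC)
cr=lambda q,v,u:cv2.resize(q[v:v+55,u:u+75],None,fx=7,fy=7,interpolation=cv2.INTER_CUBIC)[:300] 
t=cv2.resize(p[175:235,320:400],None,fx=5,fy=5,interpolation=cv2.INTER_CUBIC);s=cv2.resize(p2[195:255,290:370],None,fx=5,fy=5,interpolation=cv2.INTER_CUBIC)
cv2.imwrite("pics/c5.png",np.hstack([t,s]))
board(p,0,-106)
```

```text
tip jig [-202.    64.8] z 126.5 F jig [0.2 0.1] 0.1 t 11.22 w 0.0297
rail [ -34.  -130.6] [  34.  -129.8] ang 0.64 0.13 23
near [ -40.1 -121. ] [-40.1  -1. ] ang -0.0 0.05 42
fenceE [  39.6 -121. ] [39.9 -1. ] ang -0.17 0.11 42
greenend(strip in) [-30.    2.3] [30.   2.3] ang 0.05 0.04 21
bedend [ -30.  -109.1] [  30.  -108.9] ang 0.19 0.08 19
bedleft [-30.  110.8] [110.  110.1] ang -0.28 0.06 47
bedfar [124.9 100.2] [124.8 -39.9] ang -0.03 0.04 48
bednear [-35.5 108. ] [-36.2  80. ] ang -1.54 0.05 9
```

View pics/c5.png

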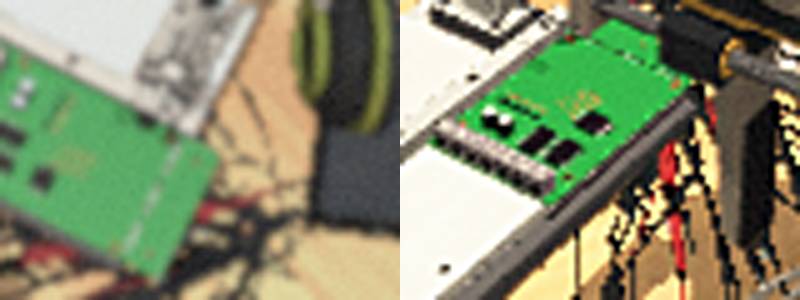

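The board is flush on the fence, with the slot row just short of the bed end (top crop, line (175,150)–(125,260)). I'll measure the slot row's y directly, since the top camera looks nearly straight down along it.

```bash
cat >> h.py <<'E'
def prof(p,ys,xs,ch,z):
    f=p.astype(float);im=f[:,:,1]-f[:,:,2] if ch=="ex" else f[:,:,2]
    out=[]
    for y in ys:
        q=np.array([proj("top",np.r_[J0+ax*x/1e3+ay*y/1e3,z]) for x in xs]);out.append(map_coordinates(im,[q[:,1],q[:,0]],order=1).mean())
    return np.array(out)
def slots(p,y0,xr=(-34,20)):
    ys=np.arange(y0-7,y0+7.1,.5)
    for xr in((-34,-6),(-6,20),(-34,20)):
        r=prof(p,ys,np.arange(*xr,1.),"R",.032);w=np.clip(r-np.percentile(r,50),0,None);i=r.argmax();m=abs(ys-ys[i])<3.5
        print("slots",xr,"y",round((w[m]@ys[m])/w[m].sum(),2),"peak",r.max().round(),"bg",np.median(r).round())
E
python3 - <<'E'
from h import *
slots(cv2.imread("pics/t3.png"),-54.5);slots(cv2.imread("pics/t5.png"),-106)
p=cv2.imread("pics/t3.png").astype(float)
for n in("t3","t5"):
    b=cv2.imread(f"pics/{n}.png").astype(float)[:,:,0]
    for xr in((-30,30),(90,120)):
        if n=="t5" and xr[0]<0: continue
        W=lambda x,y:proj("top",np.r_[J0+ax*x/1e3+ay*y/1e3,.03])
        P,Q,a,r,k=wline("top",b,W(xr[0],-110),W(xr[1],-110),.03,w=2.5);print(n,xr,(jig(P)*1e3).round(2),(jig(Q)*1e3).round(2),round(r,2),k)
E
```

```text
slots (-34, -6) y -55.55 peak 133.0 bg 113.0
slots (-6, 20) y -55.41 peak 128.0 bg 107.0Traceback (most recent call last):
  File "<stdin>", line 2, in <module>
  File "h.py", line 69, in slots
    r=prof(p,ys,np.arange(*xr,1.),"R",.032);w=np.clip(r-np.percentile(r,50),0,None);i=r.argmax();m=abs(ys-ys[i])<3.5
  File "h.py", line 64, in prof
    q=np.array([proj("top",np.r_[J0+ax*x/1e3+ay*y/1e3,z]) for x in xs]);out.append(map_coordinates(im,[q[:,1],q[:,0]],order=1).mean())
                ~~~~^^^^^^^^^^^^^^^^^^^^^^^^^^^^^^^^^^^^^
  File "h.py", line 12, in proj
    c=calibration(name);K=np.array(c["intrinsics"]);p=np.array(c["R"])@X+np.array(c["t"])
ValueError: time passes only in moves, steps and waits
```

```bash
sed -i '1,2c from bench import *\nimport functools\nimport numpy as np, cv2\ncalibration=functools.lru_cache(None)(calibration)' h.py; head -6 h.py
python3 - <<'E'
from h import *
slots(cv2.imread("pics/t3.png"),-54.5);slots(cv2.imread("pics/t5.png"),-106)
for n in("t3","t5"):
    b=cv2.imread(f"pics/{n}.png").astype(float)[:,:,0]
    for xr in((-30,30),(90,120)):
        if n=="t5" and xr[0]<0: continue
        W=lambda x,y:proj("top",np.r_[J0+ax*x/1e3+ay*y/1e3,.03])
        P,Q,a,r,k=wline("top",b,W(xr[0],-110),W(xr[1],-110),.03,w=2.5);print(n,xr,(jig(P)*1e3).round(2),(jig(Q)*1e3).round(2),round(r,2),k)
E
```

```text
from bench import *
import functools
import numpy as np, cv2
calibration=functools.lru_cache(None)(calibration)
from scipy.spatial.transform import Rotation as Rn
def ray(name,u,v):
slots (-34, -6) y -55.55 peak 133.0 bg 113.0
slots (-6, 20) y -55.41 peak 128.0 bg 107.0
slots (-34, 20) y -55.48 peak 131.0 bg 110.0
slots (-34, -6) y -105.51 peak 129.0 bg 111.0
slots (-6, 20) y -105.54 peak 123.0 bg 106.0
slots (-34, 20) y -105.52 peak 126.0 bg 109.0
t3 (-30, 30) [ -29.98 -109.49] [  29.97 -110.95] 0.06 21
t3 (90, 120) [  89.98 -110.53] [ 119.97 -110.18] 0.04 10
t5 (90, 120) [  89.99 -110.64] [ 119.97 -110.18] 0.04 10
```

send_rows([
  [[0,0.06,0],[0,0,0],-0.35],
  [[0,0.12,0],[0,0,0],-0.35],
  [[0,0.17,0],[0,0,0],-0.35],
  [[0,0.2,0],[0,0,0],-0.35],
  [[0,0.2,0.05],[0,0,0],-0.35],
  [[0,0.2,0.09],[0,0,0],-0.35],
  [[-0.015,0.2,0.09],[0,0,0],-0.35],
  [[-0.03,0.2,0.09],[0,0,0],-0.35],
  [[-0.037,0.2,0.09],[0,0,0],-0.35],
  [[-0.04,0.2,0.09],[0,0,0],-0.35],
  [[-0.0425,0.2,0.09],[0,0,0],-0.35],
  [[-0.0425,0.2,0.09],[0,0,0],-0.35],
])

```text
clock: 12.82
tcp_pos: [0.5169, -0.1418, 0.1245]
ee_rot: [0.858, 0.514, 0.0, 0.0]
wrist_force: [-0.5, 0.0, 0.2]
width: 0.0302
gripper_force: 0.0
```

Run:
```python
from h import *
where()
```

```text
tip jig [-0.3 21.7] z 36.5 F jig [-0.5 -0.2] 0.2 t 12.82 w 0.0302
```

send_rows([
  [[0,0,0],[0,0,0],-0.35],
  [[0.01,0,0],[0,0,0],-0.35],
  [[0.03,0,-0.04],[0,0,0],-0.35],
  [[0.03,-0.05,-0.09],[0,0,0],-0.35],
  [[0.03,-0.12,-0.09],[0,0,0],-0.35],
  [[0.03,-0.2,-0.09],[0,0,0],-0.35],
  [[0.03,-0.2,-0.09],[0,0,0],-0.35],
  [[0.03,-0.2,-0.09],[0,0,0],-0.35],
])

```text
clock: 13.82
tcp_pos: [0.3532, -0.0201, 0.2144]
ee_rot: [0.857, 0.515, -0.0, 0.001]
wrist_force: [0.4, -0.4, -0.6]
width: 0.0296
gripper_force: 0.0
```

Run:
```python
from h import *
where()
p,d=grab_frame("top");cv2.imwrite("pics/t6.png",p)
board(p,0,-110);slots(p,-110)
go(-75,-60,126,'x')
```

```text
tip jig [-202.    51.8] z 126.4 F jig [ 0.5 -0.2] -0.6 t 13.82 w 0.0296
rail [ -34. -134.] [  34.  -133.1] ang 0.79 0.13 23
near [ -40.8 -125. ] [-40.6  -5. ] ang -0.08 0.04 42
fenceE [  39.6 -125. ] [39.7 -5. ] ang -0.04 0.09 42
greenend(strip in) [-30.   -1.7] [30.  -1.4] ang 0.23 0.1 21
bedend [ -30.  -107.9] [  30.  -108.6] ang -0.7 1.05 20
bedleft [-30.  110.8] [110.  110.1] ang -0.25 0.08 47
bedfar [124.8 100.2] [124.8 -39.9] ang -0.02 0.04 48
bednear [-35.4 108. ] [-36.3  80. ] ang -1.75 0.05 9
slots (-34, -6) y -108.23 peak 107.0 bg 100.0
slots (-6, 20) y -108.85 peak 117.0 bg 103.0
slots (-34, 20) y -108.6 peak 112.0 bg 101.0
shift [-0.1124, 0.1252, 0.0009] turn [0.09, -0.08, 90.05]
```

About 0.7 mm remains in y and there may be a gap of about 0.5 mm at the fence. I'll nudge in y, then press to the fence once more.

send_rows([
  [[0,0.06,0],[0,0,0],-0.35],
  [[0,0.12,0],[0,0,0],-0.35],
  [[0,0.17,0],[0,0,0],-0.35],
  [[0,0.2,0],[0,0,0],-0.35],
  [[0,0.2,0.05],[0,0,0],-0.35],
  [[0,0.2,0.09],[0,0,0],-0.35],
  [[-0.015,0.2,0.09],[0,0,0],-0.35],
  [[-0.025,0.2,0.09],[0,0,0],-0.35],
  [[-0.0295,0.2,0.09],[0,0,0],-0.35],
  [[-0.0302,0.2,0.09],[0,0,0],-0.35],
  [[-0.0309,0.2,0.09],[0,0,0],-0.35],
  [[-0.0309,0.2,0.09],[0,0,0],-0.35],
])

```text
clock: 15.38
tcp_pos: [0.5165, -0.1425, 0.1244]
ee_rot: [0.858, 0.514, 0.0, 0.0]
wrist_force: [0.2, -0.7, 0.7]
width: 0.0302
gripper_force: 0.0
```

Run:
```python
from h import *
where()
```

```text
tip jig [-0.3 20.9] z 36.4 F jig [ 0.5 -0.5] 0.7 t 15.38 w 0.0302
```

send_rows([
  [[0,0,0],[0,0,0],-0.35],
  [[0.01,0,0],[0,0,0],-0.35],
  [[0.03,0,-0.04],[0,0,0],-0.35],
  [[0.03,-0.05,-0.09],[0,0,0],-0.35],
  [[0.0,-0.1,-0.09],[0,0,10],1],
  [[-0.082,-0.1,-0.09],[0,0,90],1],
  [[-0.082,-0.1,-0.09],[0,0,90],1],
  [[-0.082,-0.1,-0.09],[0,0,90],1],
  [[-0.082,-0.1,-0.09],[0,0,90],1],
  [[-0.082,-0.1,-0.09],[0,0,90],1],
  [[-0.082,-0.1,-0.09],[0,0,90],1],
  [[-0.082,-0.1,-0.09],[0,0,90],1],
])

```text
clock: 16.88
tcp_pos: [0.39, -0.1671, 0.2143]
ee_rot: [0.979, -0.205, 0.0, -0.0]
wrist_force: [-0.2, -0.2, 0.1]
width: 0.0919
gripper_force: 0.0
```

send_rows([
  [[0,0,0],[0,0,0],1],
])

```text
clock: 17.0
tcp_pos: [0.39, -0.1671, 0.2143]
ee_rot: [0.98, -0.201, 0.0, 0.0]
wrist_force: [-0.3, -0.7, 0.6]
width: 0.0916
gripper_force: 0.0
```

Run:
```python
from h import *
where();go(-90,-60,25.5,'x')
```

```text
tip jig [-100.4  -60.5] z 126.3 F jig [ 0.1 -0.8] 0.6 t 17.0 w 0.0916
shift [0.0104, 0.0004, 0.1008] turn [0.0, -0.02, 4.95]
```

send_rows([
  [[0.01,-0.01,0.0],[0,0,4.9],0.52],
  [[0.01,-0.01,0.05],[0,0,4.9],0.52],
  [[0.01,-0.01,0.09],[0,0,4.9],0.52],
  [[0.01,-0.01,0.1008],[0,0,4.9],0.52],
  [[0.015,-0.01,0.1008],[0,0,4.9],0.52],
  [[0.02,-0.01,0.1008],[0,0,4.9],0.52],
  [[0.025,-0.01,0.1008],[0,0,4.9],0.52],
  [[0.03,-0.01,0.1008],[0,0,4.9],0.52],
  [[0.035,-0.01,0.1008],[0,0,4.9],0.52],
  [[0.04,-0.01,0.1008],[0,0,4.9],0.52],
  [[0.045,-0.01,0.1008],[0,0,4.9],0.52],
  [[0.045,-0.01,0.1008],[0,0,4.9],0.52],
])

```text
clock: 18.5
tcp_pos: [0.4351, -0.1766, 0.1133]
ee_rot: [0.97, -0.244, 0.0, -0.0]
wrist_force: [-0.2, -0.1, 0.3]
width: 0.07
gripper_force: 0.0
```

Run:
```python
from h import *
where();go(-48.5,-50,25.5,'x')
```

```text
tip jig [-56.1 -47.5] z 25.3 F jig [-0.1 -0.2] 0.3 t 18.5 w 0.07
shift [0.0076, 0.0025, -0.0002] turn [-0.0, -0.0, -0.14]
```

send_rows([
  [[0.002,0,0],[0,0,0],0.52],
  [[0.004,0,0],[0,0,0],0.52],
  [[0.005,0,0],[0,0,0],0.52],
  [[0.006,0,0],[0,0,0],0.52],
  [[0.007,0,0],[0,0,0],0.52],
  [[0.007,0,0],[0,0,0],0.52],
])

```text
clock: 19.25
tcp_pos: [0.4409, -0.1797, 0.1133]
ee_rot: [0.97, -0.244, -0.0, 0.0]
wrist_force: [0.5, 0.0, 0.4]
width: 0.0699
gripper_force: 0.1
```

send_rows([
  [[0.001,0,0],[0,0,0],0.52],
  [[0.0015,0,0],[0,0,0],0.52],
  [[0.0015,0,0],[0,0,0],0.52],
])

```text
clock: 19.62
tcp_pos: [0.4417, -0.1802, 0.1132]
ee_rot: [0.97, -0.244, -0.001, -0.0]
wrist_force: [-2.3, 0.6, 0.8]
width: 0.0701
gripper_force: 1.6
```

Run:
```python
from h import *
where()
```

```text
tip jig [-48.7 -47.6] z 25.2 F jig [-2.3 -0.5] 0.8 t 19.62 w 0.0701
```

send_rows([
  [[0.001,0,0],[0,0,0],0.52],
  [[0.001,0,0],[0,0,0],0.52],
])

```text
clock: 19.88
tcp_pos: [0.442, -0.1803, 0.1131]
ee_rot: [0.97, -0.244, -0.002, -0.0]
wrist_force: [-5.2, 2.9, 5.1]
width: 0.0699
gripper_force: 2.8
```

send_rows([
  [[-0.005,0,0],[0,0,0],0.52],
  [[-0.03,0,0],[0,0,0],0.52],
  [[-0.05,0,-0.05],[0,0,0],0.52],
  [[-0.08,0,-0.11],[0,0,0],0.52],
  [[-0.12,0,-0.14],[0,0,0],0.52],
  [[-0.16,0,-0.14],[0,0,0],0.52],
  [[-0.16,0,-0.14],[0,0,0],0.52],
])

```text
clock: 20.75
tcp_pos: [0.3008, -0.1049, 0.2539]
ee_rot: [0.97, -0.244, 0.001, 0.001]
wrist_force: [0.2, 0.5, 0.7]
width: 0.07
gripper_force: 0.0
```

Run:
```python
from h import *
where()
p,d=grab_frame("top");cv2.imwrite("pics/t7.png",p);p2,d=grab_frame("side");cv2.imwrite("pics/s7.png",p2)
t=cv2.resize(p[165:235,310:390],None,fx=5,fy=5,interpolation=cv2.INTER_CUBIC);s=cv2.resize(p2[185:255,285:365],None,fx=5,fy=5,interpolation=cv2.INTER_CUBIC)
cv2.imwrite("pics/c7.png",np.hstack([t,s]))
board(p,0,-110);slots(p,-110)
```

```text
tip jig [-208.   -47.6] z 165.9 F jig [-0.   0.5] 0.7 t 20.75 w 0.07
rail [ -34.  -134.8] [  34.  -134.3] ang 0.37 0.07 23
near [ -40.3 -125. ] [-39.6  -5. ] ang -0.31 0.14 42
fenceE [  39.1 -125. ] [40.3 -5. ] ang -0.59 0.1 42
greenend(strip in) [-30.   -2.4] [29.9 -2.7] ang -0.28 0.02 21
bedend [ -30. -109.] [  30.  -109.7] ang -0.66 0.28 18
bedleft [-30.  110.8] [110. 110.] ang -0.32 0.1 47
bedfar [124.6 100.2] [124.7 -39.9] ang 0.04 0.02 48
bednear [-35.2 108. ] [-36.2  80. ] ang -1.88 0.05 9
slots (-34, -6) y -105.5 peak 97.0 bg 90.0
slots (-6, 20) y -108.58 peak 94.0 bg 90.0
slots (-34, 20) y -106.52 peak 94.0 bg 91.0
```

View pics/c7.png

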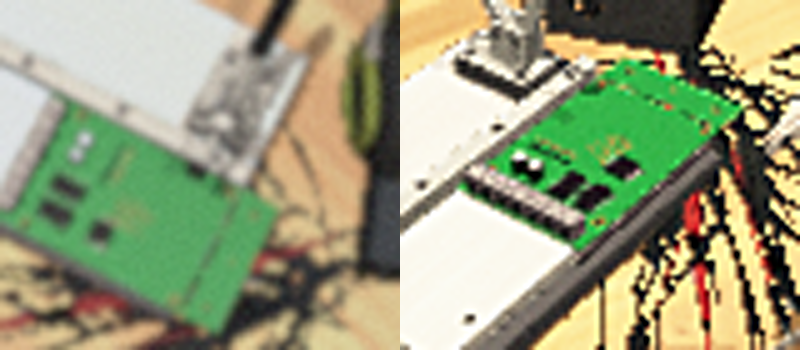

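The top crop shows the slot row now as a dark line (235,205)–(190,310), so the bed no longer shows through. The side crop shows the rail overhanging and the far edge on the fence. I'll read the slot profile itself.

Run:
```python
from h import *
ys=np.arange(-118,-99.9,1.)
print("y",ys.astype(int))
for n in("t5","t6","t7"):
    p=cv2.imread(f"pics/{n}.png")
    for xr in((-34,0),(0,20)):
        print(n,xr,prof(p,ys,np.arange(*xr,1.),"R",.032).round().astype(int), "ex",prof(p,ys,np.arange(*xr,1.),"ex",.032).round().astype(int))
p=cv2.imread("pics/t0.png") if 0 else cv2.imread("pics/t3.png")
print("t3 bed",prof(p,ys,np.arange(-30,20,1.),"R",.03).round().astype(int))
print("t3 bed far",prof(p,ys,np.arange(110,120,1.),"R",.03).round().astype(int))
s=prof(p,ys+55,np.arange(-34,20,1.),"ex",.032).round().astype(int);print("t3 ex",s)
```

```text
y [-118 -117 -116 -115 -114 -113 -112 -111 -110 -109 -108 -107 -106 -105
 -104 -103 -102 -101 -100]
t5 (-34, 0) [ 96  97  96  95  94  93  94  98 104 112 120 127 130 129 125 119 113 107
 102] ex [74 74 76 78 79 80 79 75 70 63 56 50 47 47 50 56 62 67 71]
t5 (0, 20) [ 90  90  89  89  89  90  92  95  99 105 111 116 120 120 117 111 105  99
  95] ex [80 80 81 81 82 81 80 77 73 66 59 53 50 50 53 59 66 72 77]
t6 (-34, 0) [ 91  91  91  92  93  96 100 104 108 110 110 108 105 102  98  96  94  93
  93] ex [80 81 81 79 74 67 60 53 48 47 50 55 61 67 71 74 76 77 78]
t6 (0, 20) [ 89  90  91  93  96 100 105 109 113 115 114 110 104  99  95  92  90  89
  89] ex [81 81 80 78 73 67 59 53 48 47 50 55 63 69 75 78 80 81 81]
t7 (-34, 0) [90 89 89 89 90 90 90 90 90 92 93 95 96 96 95 94 94 93 92] ex [78 77 76 72 66 60 54 51 50 53 58 62 65 68 70 72 74 75 76]
t7 (0, 20) [87 87 87 88 88 89 91 92 93 94 94 93 91 89 88 87 87 87 88] ex [79 78 76 73 67 62 57 55 55 58 62 68 72 76 78 79 79 79 79]
t3 bed [113 108 103 101 104 112 126 145 165 185 201 213 220 223 225 225 225 225
 225]
t3 bed far [207 199 188 177 167 163 165 170 180 192 202 207 206 201 193 183 174 167
 162]
t3 ex [79 78 76 71 65 58 51 48 47 50 55 61 67 71 74 76 77 78 79]
```

The slot row's centre is at about −110.4 and the bed edge at about −110.2, both in the same image, so the line is level within about 0.5 mm. The board is square on the fence. Next is the clamp handle: fingers shut, tool tilted 20° toward +y to stay clear of the headphones.

Run:
```python
from h import *
go(88,-85,225,'y',20)
```

```text
shift [0.2941, 0.007, -0.0528] turn [-15.58, -15.83, -89.18]
```

send_rows([
  [[0.0,0.0,-0.06],[-3,-3,-15],-1],
  [[0.1,0.0,-0.06],[-5,-5,-29],-1],
  [[0.294,0.007,-0.053],[-15.6,-15.8,-89.2],-1],
  [[0.294,0.007,-0.053],[-15.6,-15.8,-89.2],-1],
  [[0.294,0.007,-0.053],[-15.6,-15.8,-89.2],-1],
  [[0.294,0.007,-0.053],[-15.6,-15.8,-89.2],-1],
  [[0.294,0.007,-0.053],[-15.6,-15.8,-89.2],-1],
  [[0.294,0.007,-0.053],[-15.6,-15.8,-89.2],-1],
  [[0.294,0.007,-0.053],[-15.6,-15.8,-89.2],-1],
  [[0.294,0.007,-0.053],[-15.6,-15.8,-89.2],-1],
  [[0.294,0.007,-0.053],[-15.6,-15.8,-89.2],-1],
  [[0.294,0.007,-0.053],[-15.6,-15.8,-89.2],-1],
])

```text
clock: 22.35
tcp_pos: [0.5581, -0.2509, 0.3062]
ee_rot: [0.845, 0.506, -0.15, 0.088]
wrist_force: [0.2, -0.5, -0.1]
width: 0.0004
gripper_force: 0.0
```

Run:
```python
from h import *
where();go(88,-85,145,'y',20);print(np.round(read_state()["q"],2))
p,d=grab_frame("side");cv2.imwrite("pics/s8.png",cv2.resize(p[100:280,200:440],None,fx=3,fy=3))
```

```text
tip jig [ 87.2 -85.2] z 223.5 F jig [ 0.5 -0.3] -0.1 t 22.35 w 0.0004
shift [0.0271, 0.0008, 0.0737] turn [-0.15, -0.01, -0.0]
[ 0.52  0.47 -0.39  1.66  0.54  1.22 -0.56]
```

View pics/s8.png

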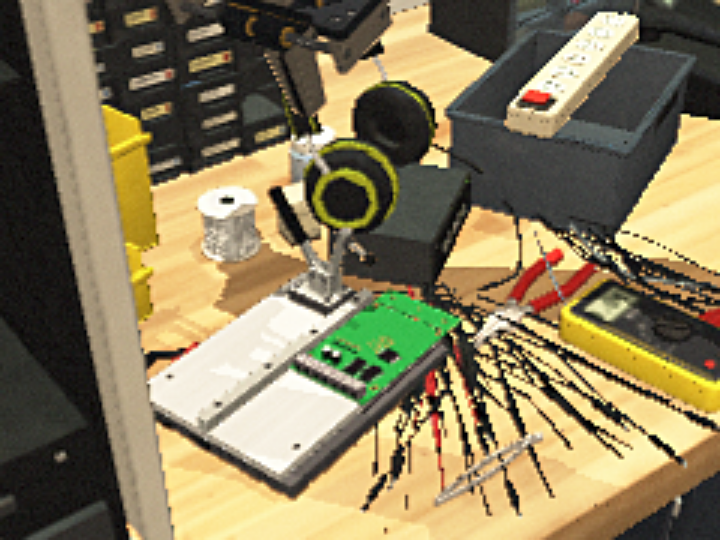

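The gripper is above the clamp with its tips at about (305,140). The open handle (285,215) is below and behind it, and the relay and headphones are clear. Next come the arc waypoints.

Run:
```python
from h import *
for x,z in((92,140),(102,127),(112.7,120),(122,111),(129.4,100),(134.8,88.5),(137.4,80),(138.6,74),(138.6,71)): print(x,z,end=" ");go(x,-85,z,'y',20)
```

```text
92 140 shift [0.0288, 0.0049, 0.0785] turn [-0.14, -0.01, 0.01]
102 127 shift [0.0332, 0.0149, 0.0907] turn [-0.14, -0.01, 0.01]
112.7 120 shift [0.0356, 0.0256, 0.0972] turn [-0.14, -0.01, 0.01]
122 111 shift [0.0387, 0.035, 0.1056] turn [-0.14, -0.01, 0.01]
129.4 100 shift [0.0425, 0.0424, 0.116] turn [-0.14, -0.01, 0.01]
134.8 88.5 shift [0.0464, 0.0478, 0.1268] turn [-0.14, -0.01, 0.01]
137.4 80 shift [0.0493, 0.0504, 0.1347] turn [-0.14, -0.01, 0.01]
138.6 74 shift [0.0513, 0.0516, 0.1404] turn [-0.14, -0.01, 0.01]
138.6 71 shift [0.0524, 0.0516, 0.1432] turn [-0.14, -0.01, 0.01]
```

send_rows([
  [[0.014,0.003,0.04],[0,0,0],-1],
  [[0.029,0.005,0.0785],[0,0,0],-1],
  [[0.029,0.005,0.0785],[0,0,0],-1],
  [[0.031,0.01,0.085],[0,0,0],-1],
  [[0.0332,0.015,0.0907],[0,0,0],-1],
  [[0.0344,0.0203,0.094],[0,0,0],-1],
  [[0.0356,0.0256,0.0972],[0,0,0],-1],
  [[0.0371,0.0303,0.1014],[0,0,0],-1],
  [[0.0387,0.035,0.1056],[0,0,0],-1],
  [[0.0387,0.035,0.1056],[0,0,0],-1],
])

```text
clock: 23.65
tcp_pos: [0.5895, -0.2671, 0.1945]
ee_rot: [0.844, 0.507, -0.149, 0.089]
wrist_force: [-0.1, 0.9, 0.9]
width: 0.0005
gripper_force: 0.7
```

Run:
```python
from h import *
where()
p,d=grab_frame("side");cv2.imwrite("pics/s9.png",cv2.resize(p[130:250,250:410],None,fx=4.5,fy=4.5))
```

```text
tip jig [122.6 -84.7] z 111.8 F jig [-0.5  0.7] 0.9 t 23.65 w 0.0005
```

View pics/s9.png

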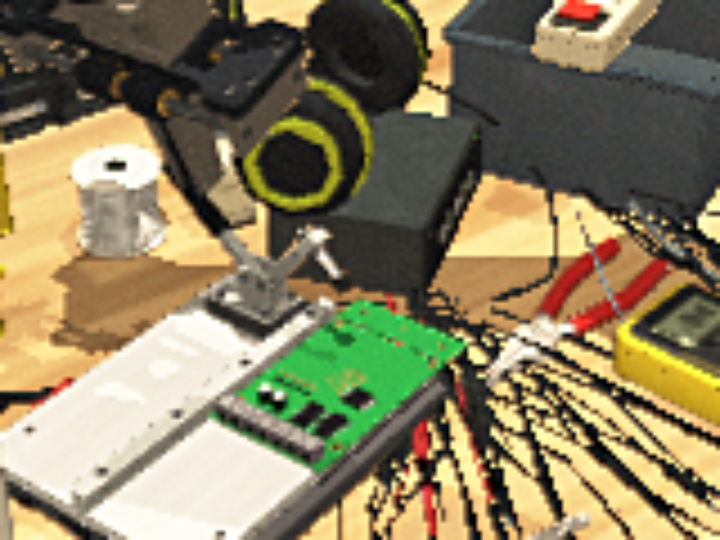

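The handle has started down and the clamp arm and foot have lowered, with the foot now at (330,262). I'll continue along the arc.

send_rows([
  [[0.002,0.0037,0.0052],[0,0,0],-1],
  [[0.0038,0.0074,0.0104],[0,0,0],-1],
  [[0.0058,0.01,0.0158],[0,0,0],-1],
  [[0.0077,0.0128,0.0212],[0,0,0],-1],
  [[0.0092,0.0141,0.025],[0,0,0],-1],
  [[0.0106,0.0154,0.0291],[0,0,0],-1],
  [[0.0116,0.016,0.032],[0,0,0],-1],
  [[0.0116,0.016,0.032],[0,0,0],-1],
])

```text
clock: 24.7
tcp_pos: [0.6044, -0.2746, 0.1608]
ee_rot: [0.844, 0.507, -0.148, 0.09]
wrist_force: [2.3, -0.4, 4.4]
width: 0.0004
gripper_force: 1.9
```

send_rows([
  [[0.0005,0.0003,0.0014],[0,0,0],-1],
  [[0.001,0.0006,0.0028],[0,0,0],-1],
  [[0.001,0.0006,0.0028],[0,0,0],-1],
])

```text
clock: 25.08
tcp_pos: [0.6048, -0.2748, 0.1584]
ee_rot: [0.844, 0.507, -0.148, 0.09]
wrist_force: [1.9, -0.1, 7.3]
width: 0.0003
gripper_force: 3.7
```

Run:
```python
from h import *
where()
```

```text
tip jig [139.9 -84.3] z 75.7 F jig [1.7 0.8] 7.3 t 25.07 w 0.0003
```

send_rows([
  [[0.0005,0,0.0014],[0,0,0],-1],
  [[0.001,0,0.0028],[0,0,0],-1],
  [[0.001,0,0.0028],[0,0,0],-1],
])

```text
clock: 25.45
tcp_pos: [0.605, -0.2749, 0.1567]
ee_rot: [0.844, 0.507, -0.148, 0.09]
wrist_force: [0.4, 1.0, 12.9]
width: 0.0004
gripper_force: 6.5
```

send_rows([
  [[0.0005,0,0.0014],[0,0,0],-1],
  [[0.001,0,0.0028],[0,0,0],-1],
  [[0.001,0,0.0028],[0,0,0],-1],
])

```text
clock: 25.82
tcp_pos: [0.6051, -0.2748, 0.1561]
ee_rot: [0.844, 0.507, -0.149, 0.091]
wrist_force: [-3.6, 3.6, 26.8]
width: 0.0001
gripper_force: 12.6
```

Run:
```python
from h import *
where()
```

```text
tip jig [140.4 -84.3] z 73.5 F jig [-4.8  1.4] 26.8 t 25.82 w 0.0001
```

The force jumped to 27 N with hardly any motion and the tip is at z 73.5 mm, so the handle is on its stop. I'll retract straight up and check.

send_rows([
  [[-0.002,0,-0.006],[0,0,0],-1],
  [[-0.01,0,-0.03],[0,0,0],-1],
  [[-0.03,0,-0.08],[0,0,0],-1],
  [[-0.045,0,-0.13],[0,0,0],-1],
  [[-0.06,-0.04,-0.17],[0,0,0],-1],
  [[-0.06,-0.1,-0.17],[0,0,0],-1],
  [[-0.06,-0.16,-0.17],[0,0,0],-1],
  [[-0.03,-0.22,-0.17],[0,0,0],-1],
  [[0,-0.28,-0.17],[0,0,0],-1],
  [[0,-0.34,-0.17],[0,0,0],-1],
  [[0,-0.34,-0.17],[0,0,0],-1],
])

```text
clock: 27.2
tcp_pos: [0.3281, -0.062, 0.3119]
ee_rot: [0.843, 0.508, -0.15, 0.089]
wrist_force: [0.2, -0.6, 0.3]
width: 0.0006
gripper_force: 0.0
```

Run:
```python
from h import *
where()
p,d=grab_frame("top");cv2.imwrite("pics/t10.png",p);p2,d=grab_frame("side")
t=cv2.resize(p[150:230,300:380],None,fx=5,fy=5,interpolation=cv2.INTER_CUBIC);s=cv2.resize(p2[165:245,280:360],None,fx=5,fy=5,interpolation=cv2.INTER_CUBIC)
cv2.imwrite("pics/c10.png",np.hstack([t,s]))
ys=np.arange(-118,-99.9,1.)
for xr in((-34,0),(0,15)):print(prof(p,ys,np.arange(*xr,1.),"ex",.032).round().astype(int))
board(p,0,-110)
```

```text
tip jig [-204.5  -27.1] z 229.3 F jig [ 0.5 -0.4] 0.3 t 27.2 w 0.0006
[82 82 80 75 69 63 57 53 53 56 61 66 70 73 75 77 78 79 81]
[84 83 80 77 72 66 61 57 57 61 66 72 77 80 82 83 84 84 84]
rail [ -34.  -134.4] [  34.  -134.6] ang -0.13 0.08 23
near [ -39.9 -125. ] [-39.8  -5. ] ang -0.06 0.07 42
fenceE [  40.6 -125. ] [39.9 -5. ] ang 0.34 0.1 41
greenend(strip in) [-30.   -2.4] [29.9 -2.6] ang -0.17 0.03 21
bedend [ -29.9 -111.1] [  29.8 -107.1] ang 3.76 0.55 18
bedleft [-30.  110.8] [110.  110.6] ang -0.05 0.02 47
bedfar [124.9 100.2] [124.9 -39.9] ang 0.01 0.02 48
bednear [-35.4 108. ] [-36.2  80. ] ang -1.62 0.07 9
```

View pics/c10.png

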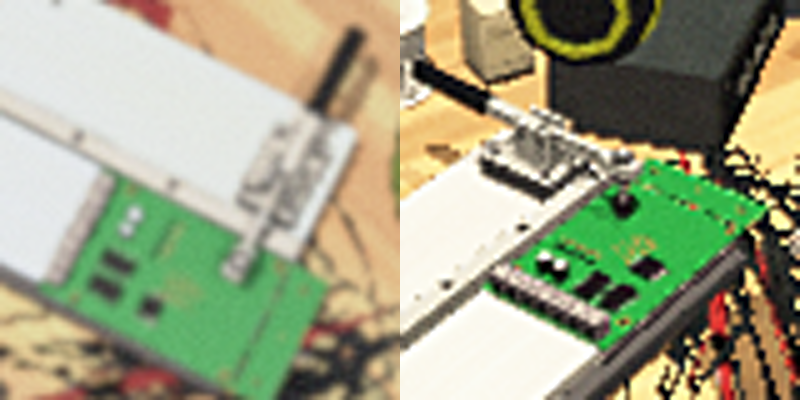

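The handle lies flat (side crop (415,65)–(490,100)) and the foot is on the board (625,205). The board is still square, with the slot line at y ≈ −110.5 and the rail overhanging. I'll hand it in.

```bash
python3 -c "
from bench import *
print(hand_in())"
```

```text
the job is handed in; nothing more can be done
None
```

The job is handed in at about 27 s of the 64 s allowed: board square on the fence, break line level with the breaking edge to about 0.5 mm by camera, whole rail overhanging, and clamp handle pressed to its stop with the foot on the board; the jar, pliers, relay and spool were not touched.

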